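Put the plaster tools back in their block

ROBOT

A 7-joint arm with a two-finger parallel gripper is mounted at the origin on the work surface. World frame = base frame: x ahead of the robot, y to its left, z up, the work surface at z = 0. Lengths are in mm, angles in rad, forces in N, time in s.
With the tool pointing down it reaches from about 400 to 875 mm from the base axis. Payload 4.4 kg.
Tool frame: the origin (TCP) lies on the centre line of the jaws, within the pads' length; the fingertips stand 14 mm ahead of it and the grasp point (between the pads) lies 5 mm behind it; z points along the fingers, x is the direction in which the jaws open and shut, and the axes are right-handed (so a half turn about z gives the same grasp; the last joint's range is limited). The gripper opens to 85 mm and grips with 20 to 120 N. Pads are 22 mm wide; open, the fingers measure 114 mm over their backs; the gripper's body (76 mm by 85 mm) begins 54 mm behind the grasp point. The pads swing forward as they close: fully open they stand 13 mm farther back than shut.
Start: joints at [-1.351, 0.628, 0.038, 1.517, -0.027, 0.996, -0.02], TCP at [183.227, 623.655, 245.313] pointing down, gripper open.
Joint ranges: [-3.06, 3.06], [-0.37, 2.12], [-1.25, 1.32], [0.18, 2.47], [-1.1, 4.24], [0.23, 1.98], [-2.94, 2.94]. Speed limits (rad/s): [2.57, 2.57, 3.14, 3.14, 3.14, 3.14, 3.14].

INTERFACE

Orientations are given as [roll, pitch, yaw] about the fixed x, y, z axes, in that order (R = Rz(yaw) Ry(pitch) Rx(roll)).
In Python, from cell import ctrl gives the robot as it stands.
- The arm moves only by the tool send_rows, never from a script. Its argument "commands" is a list of rows, each a list of 5 numbers: the finger opening in mm, from 0 to 85.4, then the shift along the tool's x, y, z in mm, then the turn about the tool's z in degrees. In form: [[grip, x, y, z, roll], ...]. A call has 1 to 5 rows; each row is the pose to reach, as a shift and turn from the pose measured when the call began, along the tool's axes at that moment; what a row does not reach only later rows make up. A row lasts 1/10 s, in which the tool goes at most 50 mm and 8.59 degrees, less where a joint would pass 70% of its speed; a pose out of reach is approached as far as the arm can. A call with a gripper value outside its range is refused whole. The fingers move at their own pace and stop on an object; the grip force is fixed at half the most. Time passes only in rows, so rows that repeat a pose let the fingers close. It gives the time, the measured TCP pose, the force and the opening at its end, in the units of the state.
- ctrl.read_state(): the state, without advancing time (a new reading comes with each control period).
- ctrl.get_image(name): name is "side" or "top"; returns the picture (420x560x3 uint8, red, green, blue); there is no depth.
- ctrl.camera_params(name): a dict with "fx", "fy", "cx", "cy" (pixels), "cam_to_world" (4x4, takes a point from camera to world coordinates). Camera axes: x right, y down, z forward; pixel columns grow to the right and rows downward; lengths in mm; the calibration is good to about 2 mm. A picture is of the moment at which its call begins. camera_params takes no time and is no camera call.
- ctrl.finish_job(): hands the job in, once; it reports no verdict.
The state is a dict: "clock": time; "qpos": joint angles; "qd": joint speeds; "tau": joint torques, N m; "eef_pos": TCP position; "tool_rot": TCP orientation; "force": force on the tool from outside, world axes, zero at the start; "torque": the same for the moment, N m; "width": finger opening in mm.
Only numpy, scipy, OpenCV 4.12 (cv2) and the standard library are available. Lean on these libraries where they do the work, as an engineer would, in place of code of your own. Each camera call takes 0.05 s, during which the arm holds its last target.

TASK

Someone has put the plaster knife in the wide slot of the leaning tool block, where the plaster spatula belongs. Put the knife into the narrow slot beside it and the spatula, which lies on the instrument rest, into the wide slot, each blade first and fully home with the end of its handle down on the block, and let go of them. Leave the bowl, the cast and the jar where they stand.

Things in the scene. Friction and masses are not known exactly. Their poses are not given: they have to be found in the camera images.
- block: Fixed tool block: light wood, 62 mm thick, 160 wide, 118 long, leaning 30 degrees to its front (away from the robot) on a board 170 x 160 x 14 mm. Its sloping top face has two slots side by side. Origin: table level, about the board's middle; x level to its back, y to its left seen from the front, z up.
- wide_mouth (a point): Centre of the wide slot's mouth in the block's sloping top face, 132 mm above the table. Its z points straight out of the slot (30 degrees from vertical, towards the block's front), y level along the slot's width (as the block's y), x across its thickness (up and back). Slot 37 mm wide (y), 6 mm thick (x), 113 mm deep (along -z), mouth bevelled 2 mm.
- narrow_mouth (a point): Centre of the narrow slot's mouth, in the same face, 75 mm from the wide one along that point's -y. Same axes. Slot 25 mm wide (y), 6 mm thick (x), 113 mm deep, mouth bevelled 2 mm. Only the knife fits it.
- knife: Plaster knife, dark wooden handle, slim steel blade, 50 to 110 g. Origin: on its centre line at the blade's root, where the handle's flat end meets the blade; x towards the tip, y across the width, z across the thickness (up side at the start). Blade 95 x 20 x 2.5 mm, narrowing over the last 16. Starts in the wide slot. Home when its origin is at a mouth: the handle's end then stops on the block.
- knife_handle (a point): Centre of the knife's handle, 49 mm behind the knife's origin; same axes. Handle 98 mm long (x), 20 mm wide (y), 16 mm thick (z).
- spatula: Plaster spatula, dark wooden handle, broad steel blade, 80 to 165 g. Origin: on its centre line at the blade's root; x towards the tip, y across the width, z across the thickness (up at the start). Blade 108 x 32 x 2.5 mm, narrowing over the last 16. Starts level on the rest, its centre line 45 mm above the table. Either face may go up. Home when its origin is at the wide mouth.
- spatula_handle (a point): Centre of the spatula's handle, 52.5 mm behind the spatula's origin; same axes. Handle 105 mm long (x), 24 mm wide (y), 18 mm thick (z). The space beside it, between the rest's end walls, is free.
- rest: Fixed steel instrument rest: plate 150 x 78 x 4 mm (length along x) with two thin notched end walls at x = -72 and +72 mm, tips 45 and 53 mm above the table. Origin: underside, centre. The spatula lies along its x in the notches, handle to -x, handle centre about 33 mm to -x of the rest's centre. It stands left or right of the block.
- bowl: Bystander: loose dark rubber mixing bowl, 120 mm across and 66 mm high; origin: underside, centre. It stands on the other side of the block from the rest.
- cast: Bystander: loose cream stone cast of a dental arch, about 62 x 62 x 34 mm; origin: underside, near its centre.
- jar: Bystander: loose amber glass jar with a white cap, 52 mm across, 65 mm high; origin: underside, centre.
Not all that is in view belongs to the job. What is shaped like the knife but orange is not meant. What is shaped like the spatula but pink is not meant.

How it is judged (in metres and radians):
At the end, for the whole second after the job is handed in: The knife stands in the narrow slot and the spatula in the wide slot, each with its blade's root within 7 mm of the centre of its slot's mouth and in line with the slot within 0.1 rad, released and at rest (distance between knife and narrow_mouth below 0.007 m and angle between the x axis of knife and the z axis of narrow_mouth, either way round below 0.1 rad and distance between spatula and wide_mouth below 0.007 m and angle between the x axis of spatula and the z axis of wide_mouth, either way round below 0.1 rad and linear speed of each of knife, spatula below 0.02 m/s); the robot touches nothing.
It fails at once if the bowl was pushed more than 20 mm from its place (distance of bowl from where it was at the start of the episode above 0.02 m).
It fails at once if the cast was pushed more than 20 mm from its place (distance of cast from where it was at the start of the episode above 0.02 m).
It fails at once if the jar was pushed more than 20 mm from its place (distance of jar from where it was at the start of the episode above 0.02 m).
It also fails if it takes over 70 s, if anything falls off the work surface, if the arm or the gripper's body presses on something with over 40 N, if the wrist force passes 120 N, or if a joint passes its speed limit or range.

## Working session

There is one attempt and no reset: what is moved stays moved. The work goes in short steps, Python scripts to look and compute and a tool call to move; the robot and the scene stay as the last step left them, time stands still between calls to the robot, and variables do not carry over. Pictures are saved under pics/ and viewed, and the job is handed in when it is done.

Besides the shell and the picture viewer there is one more tool, called as a command line: name --pt "numbers of a row" for each row, then --argument value for the rest. send_rows: Moves the arm, as the interface text tells. Its arguments: {"type":"object","properties":{"commands":{"type":"array"}},"required":["commands"]}

```bash
mkdir -p pics; ls
python3 - <<'E'
from cell import ctrl
import cv2, numpy as np
np.set_printoptions(precision=4,suppress=True)
for n in("side","top"):
    im=ctrl.get_image(n); cv2.imwrite(f"pics/{n}0.png",im[:,:,::-1]); print(n,ctrl.camera_params(n))
print(ctrl.read_state())
E
```

```text
pics
side {'fx': 389.2616067462895, 'fy': 389.2616067462895, 'cx': 275.9070528407514, 'cy': 204.96673515513882, 'cam_to_world': array([[ -0.7041,  -0.4201,   0.5726,  33.3197],
       [ -0.7101,   0.4078,  -0.574 , 511.3195],
       [  0.0076,  -0.8107,  -0.5855, 640.8725],
       [  0.    ,   0.    ,   0.    ,   1.    ]])}
top {'fx': 423.9825027017461, 'fy': 423.9825027017461, 'cx': 275.41962105729976, 'cy': 211.9523056849918, 'cam_to_world': array([[   0.0266,   -0.9951,    0.0953,  428.1309],
       [  -0.9996,   -0.0251,    0.0163,   -6.1409],
       [  -0.0139,   -0.0956,   -0.9953, 1125.7275],
       [   0.    ,    0.    ,    0.    ,    1.    ]])}
{'clock': 0.1, 'qpos': array([-1.3508,  0.6292,  0.0384,  1.5183, -0.027 ,  0.9963, -0.02  ]), 'qd': array([-0.0001, -0.0037,  0.0008, -0.003 ,  0.0001, -0.0013,  0.0003]), 'tau': array([  0.0026, -56.4536,   1.2301, -19.3974,   0.0112,   0.0054,
        -0.    ]), 'eef_pos': array([183.0443, 623.1281, 244.4833]), 'tool_rot': array([-3.1416,  0.0017,  1.285 ]), 'force': array([ 0.6802, -0.3215, -0.1073]), 'torque': array([-0.0088,  0.0367,  0.031 ]), 'width': 85.65441729179089}
```

View pics/side0.png

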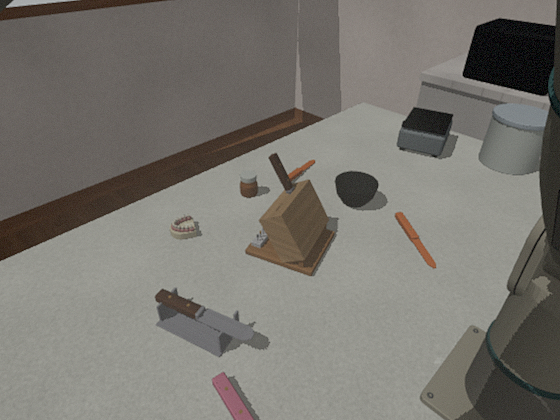

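View pics/top0.png

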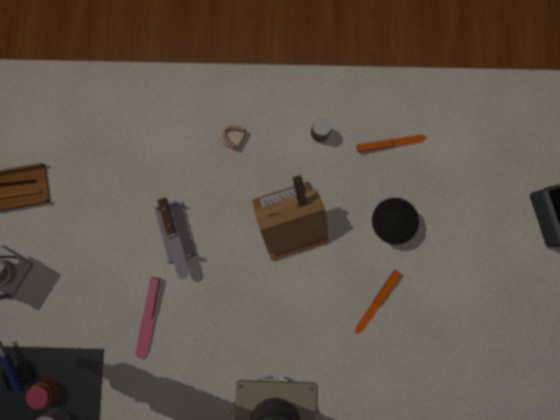

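The side view shows the block at (290,225) with the knife handle at (280,170). The rest with the brown-handled spatula is at (205,320), the bowl at (356,188), the jar at (249,185) and the cast at (184,227).

- **Knife candidates:** the one in the block, with a dark handle, at top (300,190). The orange ones are at top (390,143) and (378,300). I take the dark one, because orange is not meant.
- **Spatula candidates:** the brown-handled one on the rest at top (172,235), and a pink one at (148,317). I take the one on the rest.

I'll confirm both in enlarged crops.

Run:
```python
import cv2,numpy as np
t=cv2.imread('pics/top0.png'); s=cv2.imread('pics/side0.png')
def g(a): return np.clip((a/255.)**0.6*255,0,255).astype('uint8')
a=cv2.resize(g(t[155:285,140:340]),None,fx=4,fy=4,interpolation=cv2.INTER_CUBIC); cv2.imwrite('pics/ct.png',a)
b=cv2.resize(g(s[140:365,140:350]),None,fx=2.6,fy=2.6,interpolation=cv2.INTER_CUBIC); cv2.imwrite('pics/cs.png',b)
print(a.shape,b.shape)
```

```text
(520, 800, 3) (585, 546, 3)
```

View pics/ct.png

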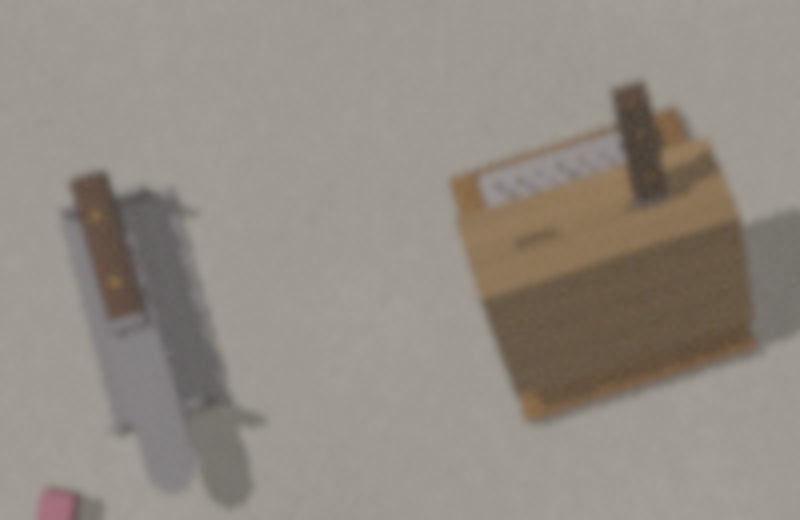

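View pics/cs.png

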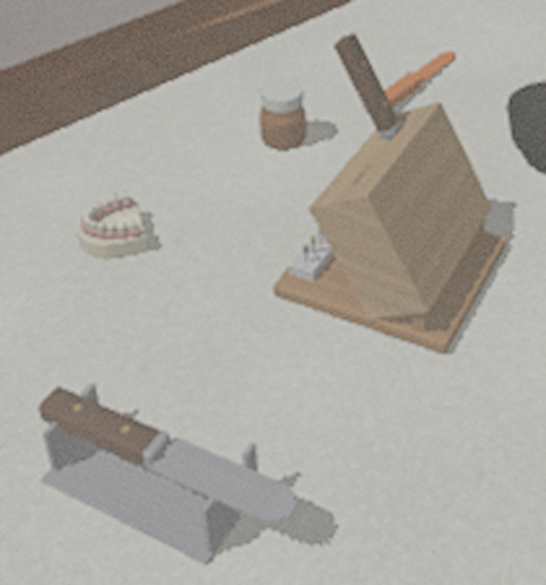

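The crops confirm both: a dark-handled knife stands in the block's right-hand slot, and the brown-handled broad spatula lies on the rest. The empty narrow slot mark is at top-crop (537,238). Next I'll enlarge further for exact points.

```bash
cat > h.py <<'E'
import numpy as np,cv2
from cell import ctrl
np.set_printoptions(precision=3,suppress=True)
P={n:ctrl.camera_params(n) for n in("side","top")}
def ray(n,u,v):
    p=P[n];T=p['cam_to_world'];d=T[:3,:3]@np.array([(u-p['cx'])/p['fx'],(v-p['cy'])/p['fy'],1]);return T[:3,3],d/np.linalg.norm(d)
def plane(n,u,v,z):
    o,d=ray(n,u,v);return o+d*(z-o[2])/d[2]
def tri(a,b):
    (o1,d1),(o2,d2)=ray("top",*a),ray("side",*b)
    A=np.c_[d1,-d2];s=np.linalg.lstsq(A,o2-o1,rcond=None)[0];p,q=o1+d1*s[0],o2+d2*s[1]
    return (p+q)/2,np.linalg.norm(p-q)
def proj(n,X):
    p=P[n];c=np.linalg.inv(p['cam_to_world'])@np.r_[X,1];return np.array([p['fx']*c[0]/c[2]+p['cx'],p['fy']*c[1]/c[2]+p['cy']])
def crop(src,dst,x0,y0,w,h,k):
    a=cv2.imread(src)[y0:y0+h,x0:x0+w];a=(255*(a/255.)**.6).astype('uint8')
    a=cv2.resize(a,None,fx=k,fy=k,interpolation=cv2.INTER_CUBIC)
    for i in range(0,w,10):cv2.line(a,(i*k,0),(i*k,6 if i%50 else 14),(0,0,255),1);cv2.putText(a,str(x0+i),(i*k,22),0,.35,(0,0,255))
    for i in range(10,h,10):cv2.line(a,(0,i*k),(6,i*k),(0,0,255),1);cv2.putText(a,str(y0+i),(8,i*k+4),0,.35,(0,0,255))
    cv2.imwrite(dst,a)
E
python3 - <<'E'
from h import *
crop('pics/top0.png','pics/bt.png',250,170,85,95,7 if 0 else 6)
crop('pics/side0.png','pics/bs.png',240,145,100,95,6)
crop('pics/top0.png','pics/st.png',150,190,60,90,6)
crop('pics/side0.png','pics/ss.png',148,280,110,75,7)
E
```

```text
(no output)
```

View pics/bt.png

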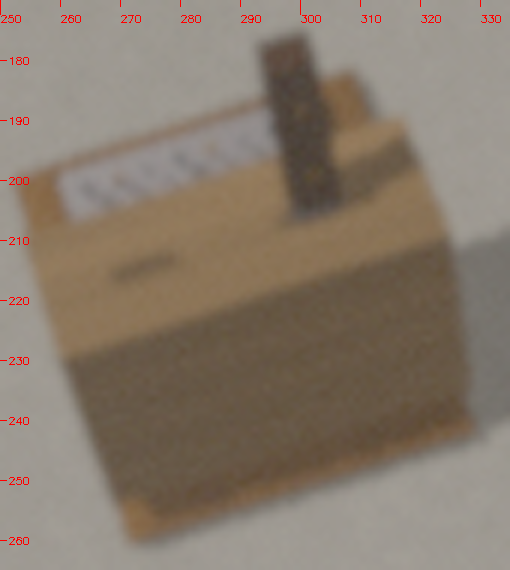

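View pics/bs.png

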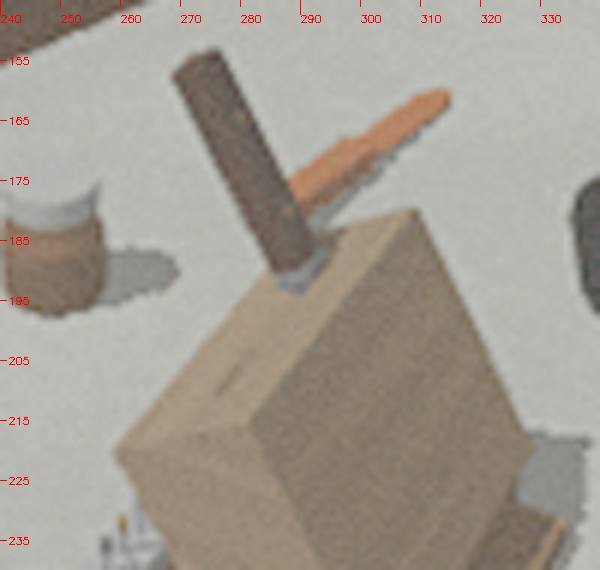

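View pics/st.png

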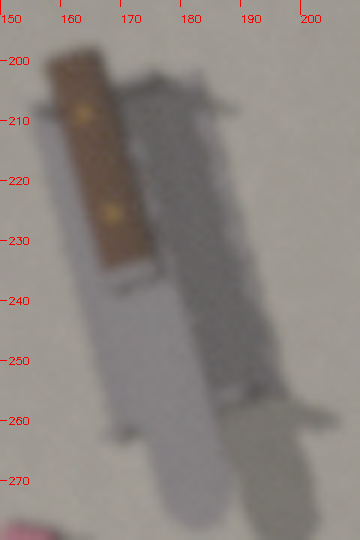

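View pics/ss.png

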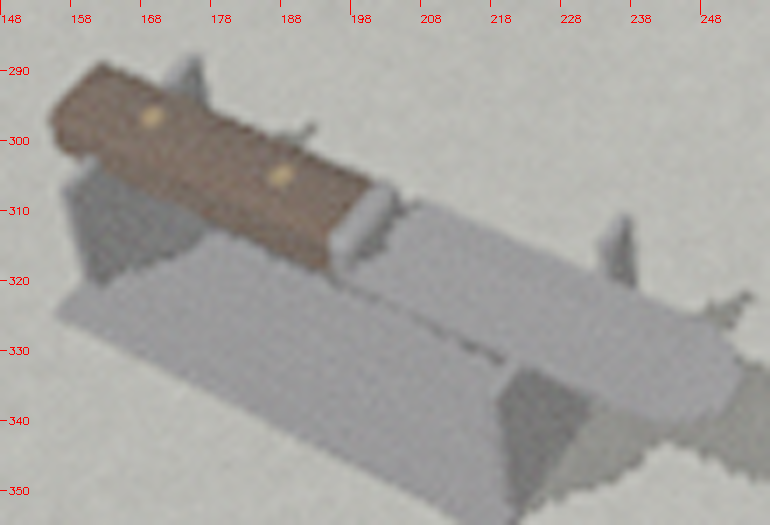

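Run:
```python
from h import *
n={'F+':((256.3,209.2),(260,220)),'B+':((261.3,230),(281,215.5)),'B-':((323.7,210.5),(309,180.5)),
'narrow':((273.5,214.8),(279,207.5)),'khend':((297.5,177),(273,155.5)),
'kroot':((302,206),(290,191)),
'riv1':((163.7,208.8),(169.7,296.5)),'riv2':((168.8,225.5),(188,305))}
R={}
for k,(a,b) in n.items():
    X,e=tri(a,b);R[k]=X;print(k,X,e)
Fm=plane('top',317.2,190.3,116.5);print('F-',Fm)
print(plane('top',256.3,209.2,116.5),plane('top',261.3,230,147.5),plane('top',323.7,210.5,147.5),'narrow',plane('top',273.5,214.8,132))
d=plane('top',323.7,210.5,147.5)-plane('top',261.3,230,147.5);print('len',np.linalg.norm(d),'yaw of block y',np.degrees(np.arctan2(d[1],d[0])))
d=Fm-plane('top',256.3,209.2,116.5);print('len',np.linalg.norm(d),np.degrees(np.arctan2(d[1],d[0])))
C=(plane('top',323.7,210.5,147.5)+plane('top',261.3,230,147.5)+Fm+plane('top',256.3,209.2,116.5))/4;print('C',C)
s1,s2=plane('top',163.7,208.8,54),plane('top',168.8,225.5,54)
print('spat',s1,s2,np.degrees(np.arctan2(*(s2-s1)[[1,0]])))
e=(plane('top',158,201.5,54)+plane('top',166.5,198.5,54))/2; tip=plane('top',182.5,278,45); print('end',e,'tip',tip,np.degrees(np.arctan2(*(tip-e)[[1,0]])),np.linalg.norm(tip-e))
ms=((228,261),(182,264))
print('jar',plane('top',321,132,65),plane('side',249,176,65),'cast',plane('top',233,136,30),'bowl',plane('top',395,220,66))
```

```text
F+ [531.906  57.853 113.363] 3.7862444398291224
B+ [481.173  43.235 145.742] 5.312935473087408
B- [ 529.842 -100.285  147.294] 4.775424166642366
narrow [517.059  15.168 133.542] 2.117553584103295
khend [592.568 -37.593 213.786] 1.20484426444483
kroot [541.428 -49.496 135.191] 7.522058106233456
riv1 [532.218 296.958  56.495] 2.6816668735882767
riv2 [490.625 282.674  55.26 ] 4.204321173668713
F- [579.437 -88.442 116.5  ]
[530.183  56.371 116.5  ] [479.068  41.407 147.5  ] [ 527.95  -101.749  147.5  ] narrow [516.392  14.506 132.   ]
len 151.27151599292716 yaw of block y -71.14694500440828
len 152.96086791878938 -71.21581357081729
C [529.16  -23.103 132.   ]
spat [531.586 296.579  54.   ] [489.298 281.364  54.   ] -160.21165991597502
end [554.084 301.468  54.   ] tip [357.763 242.247  45.   ] -163.21363042227108 205.25600190570051
jar [737.822 -99.76   65.   ] [748.135 -96.941  65.   ] cast [731.973 129.412  30.   ] bowl [ 516.907 -287.793   66.   ]
```

```bash
cat >> h.py <<'E'
from scipy.spatial.transform import Rotation as Ro
def to(X,psi=108.8,show=True):
    s=ctrl.read_state();R=Ro.from_euler('xyz',s['tool_rot']).as_matrix()
    d=R.T@(np.array(X)-s['eef_pos']);a=np.degrees(np.arctan2(R[1,0],R[0,0]))
    r=-((psi-a+180)%360-180)
    print('shift',d.round(1),'turn',round(r,1),'| clock',s['clock'],'tcp',s['eef_pos'].round(1),'rot',np.degrees(s['tool_rot']).round(1),'F',s['force'].round(1),'w',round(s['width'],1),'q',s['qpos'].round(2))
E
python3 -c "
from h import *
to((572,-46,290))"
```

```text
shift [-532.4  561.8  -44.6] turn -35.2 | clock 0.1 tcp [183.  623.1 244.5] rot [-180.     0.1   73.6] F [ 0.7 -0.3 -0.1] w 85.7 q [-1.35  0.63  0.04  1.52 -0.03  1.   -0.02]
```

send_rows --pt "85 -20 30 -30 0" --pt "85 -50 60 -45 -8" --pt "85 -85 92 -45 -16" --pt "85 -118 125 -45 -24" --pt "85 -150 160 -45 -32"

```text
clock: 0.6
eef_pos: [294.5, 432.3, 289.6]
tool_rot: [-3.14, 0.002, 1.85]
force: [1.7, -0.2, -0.2]
width: 84.9
```

```bash
python3 -c "
from h import *
to((572,-46,290))"
```

```text
shift [-536.3  134.8    0.5] turn -2.8 | clock 0.6 tcp [294.5 432.3 289.6] rot [-179.9    0.1  106. ] F [ 1.7 -0.2 -0.2] w 84.9 q [-0.96  0.4  -0.1   1.81  0.05  0.94  0.78]
```

send_rows --pt "85 -45 15 0 -3" --pt "85 -90 30 0 -3" --pt "85 -135 45 0 -3" --pt "85 -180 60 0 -3" --pt "85 -225 70 0 -3"

```text
clock: 1.1
eef_pos: [425.0, 233.5, 289.9]
tool_rot: [-3.141, 0.002, 1.902]
force: [0.4, 0.2, -0.7]
width: 84.8
```

send_rows --pt "85 -45 12 0 0" --pt "85 -90 24 0 0" --pt "85 -135 36 0 0" --pt "85 -180 48 0 0" --pt "85 -225 55 0 0"

```text
clock: 1.6
eef_pos: [551.2, 37.0, 290.0]
tool_rot: [-3.141, 0.002, 1.902]
force: [1.4, -0.1, -0.5]
width: 85.2
```

```bash
python3 -c "
from h import *
to((572,-46,290))"
```

```text
shift [-85.3  -7.3   0.1] turn 0.2 | clock 1.6 tcp [551.2  37.  290. ] rot [-180.     0.1  109. ] F [ 1.4 -0.1 -0.5] w 85.2 q [-0.12  0.44  0.01  1.74 -0.    0.97  1.79]
```

send_rows --pt "85 -40 -4 0 0" --pt "85 -75 -7 0 0" --pt "85 -85 -7 0 0" --pt "85 -85 -7 0 0"

```text
clock: 2.0
eef_pos: [572.1, -47.6, 289.6]
tool_rot: [-3.14, 0.002, 1.899]
force: [-0.2, -0.6, -0.1]
width: 84.6
```

```bash
python3 -c "
from h import *
to((572,-46,177))
for n in('side','top'): cv2.imwrite(f'pics/{n}1.png',ctrl.get_image(n)[:,:,::-1])
crop('pics/top1.png','pics/bt1.png',240,140,110,100,6)
crop('pics/side1.png','pics/bs1.png',230,90,110,130,5)
"
```

```text
shift [  1.8   0.6 112.6] turn -0.0 | clock 2.0 tcp [572.1 -47.6 289.6] rot [-179.9    0.1  108.8] F [-0.2 -0.6 -0.1] w 84.6 q [ 0.02  0.47  0.02  1.68 -0.01  0.99  1.94]
```

View pics/bt1.png

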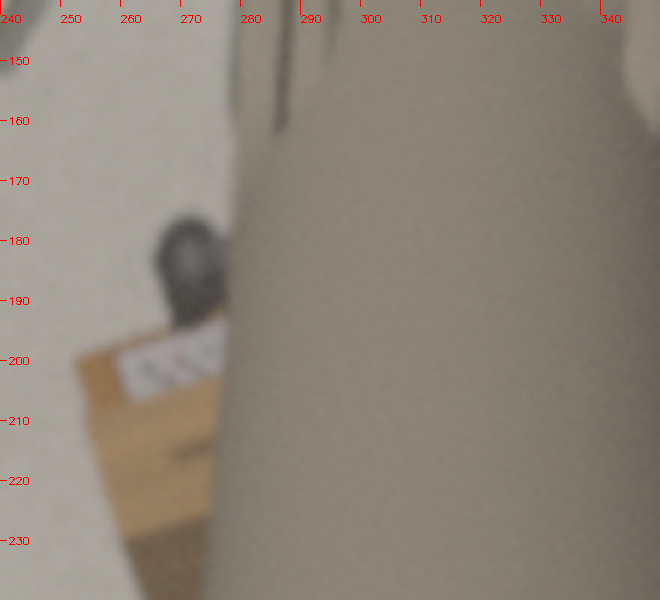

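View pics/bs1.png

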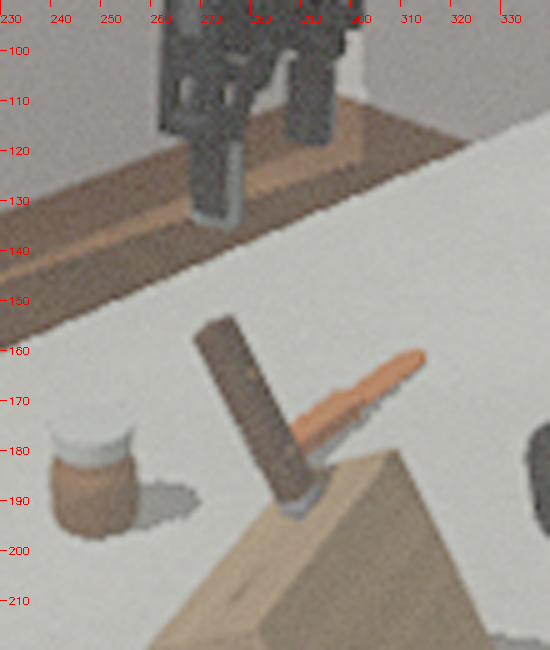

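The gripper sits above the knife handle. In the side view its fingers are at (272,130) and (295,115), straddling the handle end at (273,155). I'll descend and close.

send_rows --pt "85 2 1 35 0" --pt "85 2 1 65 0" --pt "85 2 1 90 0" --pt "85 2 1 105 0" --pt "85 2 1 112 0"

```text
clock: 2.6
eef_pos: [570.8, -39.0, 176.3]
tool_rot: [-3.138, -0.002, 1.907]
force: [-0.4, 0.4, 0.8]
width: 85.1
```

send_rows --pt "50 0 0 0 0" --pt "30 0 0 0 0" --pt "15 0 0 0 0" --pt "10 0 0 0 0" --pt "10 0 0 0 0"

```text
clock: 3.1
eef_pos: [571.2, -39.2, 176.9]
tool_rot: [-3.139, -0.002, 1.907]
force: [0.0, -1.2, -0.7]
width: 19.1
```

```bash
python3 -c "
from h import *
to((572,-46,177))
for n in('side',): cv2.imwrite(f'pics/{n}2.png',ctrl.get_image(n)[:,:,::-1])
crop('pics/side2.png','pics/bs2.png',230,90,110,130,5)
"
```

```text
shift [-6.7 -1.5 -0.1] turn 0.5 | clock 3.1 tcp [571.2 -39.2 176.9] rot [-179.9   -0.1  109.3] F [ 0.  -1.2 -0.7] w 19.1 q [ 0.01  0.6   0.01  1.81 -0.01  0.74  1.94]
```

View pics/bs2.png

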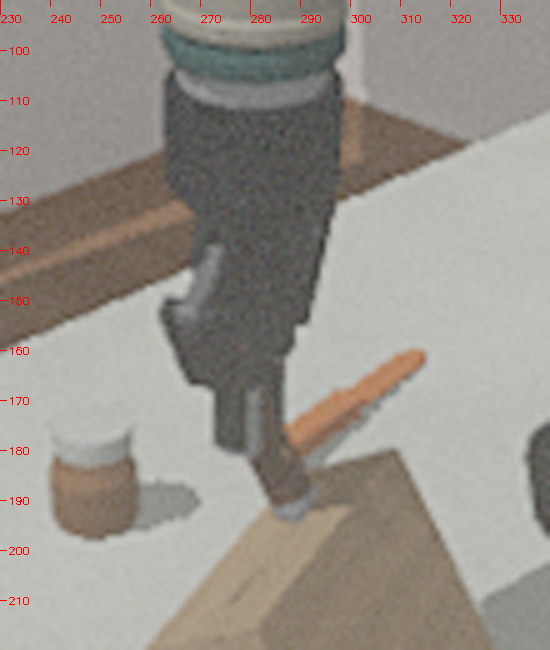

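send_rows --pt "10 0 2.5 -4.3 0" --pt "10 0 5 -8.7 0" --pt "10 0 7.5 -13 0" --pt "10 0 10 -17.3 0" --pt "10 0 12.5 -21.7 0"

```text
clock: 3.65
eef_pos: [583.2, -34.9, 198.8]
tool_rot: [-3.139, -0.002, 1.907]
force: [0.6, 0.3, -1.4]
width: 19.4
```

```bash
python3 -c "
from h import *
to((572,-46,177))"
```

```text
shift [ -6.9 -14.2  21.9] turn 0.5 | clock 3.65 tcp [583.2 -34.9 198.8] rot [-179.8   -0.1  109.3] F [ 0.6  0.3 -1.4] w 19.4 q [ 0.    0.59  0.01  1.75 -0.01  0.8   1.93]
```

send_rows --pt "10 0 5 -8.7 0" --pt "10 0 10 -17.3 0" --pt "10 0 17 -29.4 0" --pt "10 0 25 -43.3 0" --pt "10 0 32 -55.4 0"

```text
clock: 4.15
eef_pos: [614.4, -24.1, 255.6]
tool_rot: [-3.14, -0.002, 1.907]
force: [0.3, -0.1, 0.4]
width: 19.2
```

send_rows --pt "10 0 5 -8.7 0" --pt "10 0 10 -17.3 0" --pt "10 0 15 -26 0" --pt "10 0 15 -26 0" --pt "10 0 15 -26 0"

```text
clock: 4.65
eef_pos: [628.4, -19.2, 281.3]
tool_rot: [-3.139, -0.002, 1.907]
force: [-0.0, 0.1, -0.6]
width: 19.1
```

```bash
python3 -c "
from h import *
to((572,-46,177))
for n in('side','top'): cv2.imwrite(f'pics/{n}3.png',ctrl.get_image(n)[:,:,::-1])
crop('pics/side3.png','pics/bs3.png',220,80,130,140,4)
"
```

```text
shift [ -6.9 -61.8 104.5] turn 0.5 | clock 4.65 tcp [628.4 -19.2 281.3] rot [-179.9   -0.1  109.3] F [-0.   0.1 -0.6] w 19.1 q [-0.03  0.56  0.02  1.53 -0.01  1.05  1.9 ]
```

View pics/bs3.png

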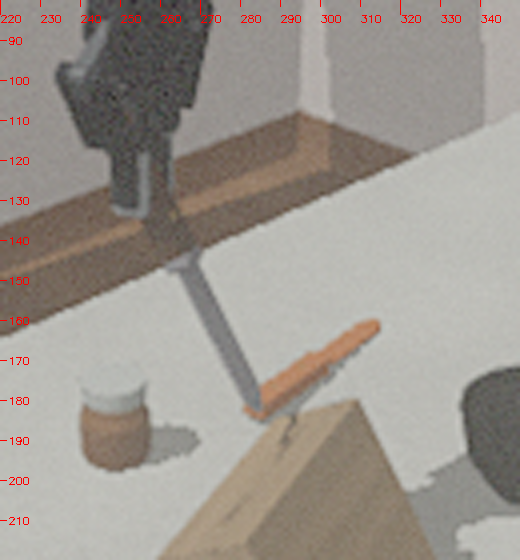

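View pics/top3.png

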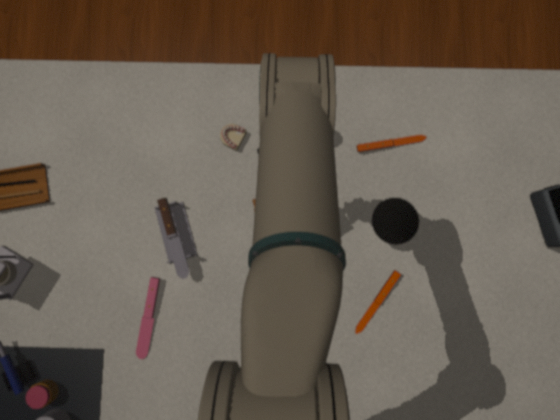

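```bash
python3 -c "
from h import *
f=np.array([.947,.322,0]);uy=np.array([.322,-.947,0]);n=f*.5+np.array([0,0,.866])
N=np.array([516.8,14,132]);W=N+75*uy
print('N',proj('top',N),proj('side',N),'W',W,proj('top',W),proj('side',W))
print('N ends side',proj('side',N+12.5*uy),proj('side',N-12.5*uy),'top',proj('top',N+12.5*uy),proj('top',N-12.5*uy))
print('W ends side',proj('side',W+18.5*uy),proj('side',W-18.5*uy))
g=np.array([628.4,-19.2,286.3])
print('knife root',proj('side',g-57.6*n),'tip',proj('side',g-152.6*n), g-152.6*n)
g0=np.array([571.2,-39.2,181.9]); r=g0-57.6*n; print('root0',r,proj('top',r),proj('side',r))
crop('pics/side3.png','pics/bs4.png',245,130,70,90,6)
"
```

```text
N [273.72  214.633] [279.924 207.95 ] W [540.95  -57.025 132.   ] [304.124 205.188] [293.91  191.129]
N ends side [282.377 205.   ] [277.418 210.963] top [278.792 213.057] [268.646 216.209]
W ends side [297.108 187.284] [290.618 195.089]
knife root [267.183 146.556] tip [285.55  182.785] [556.144 -43.769 154.148]
root0 [543.926 -48.474 132.018] [300.52  203.842] [290.486 192.029]
```

View pics/bs4.png

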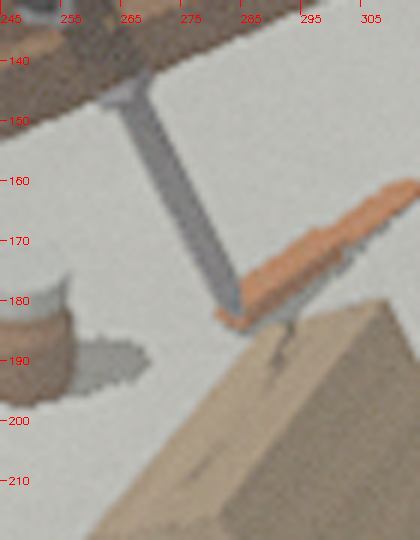

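send_rows --pt "10 15 0 0 0.5" --pt "10 35 0 0 0.5" --pt "10 55 0 0 0.5" --pt "10 68 0 0 0.5" --pt "10 68 0 0 0.5"

```text
clock: 5.25
eef_pos: [604.7, 47.2, 280.8]
tool_rot: [-3.138, -0.003, 1.902]
force: [0.2, 0.0, -0.3]
width: 19.6
```

```bash
python3 -c "
from h import *
to((549.1+47.35,25.7+16.1,176.9+86.6))"
```

```text
shift [-2.5 -9.5 17.3] turn 0.2 | clock 5.25 tcp [604.7  47.2 280.8] rot [-179.8   -0.2  109. ] F [ 0.2  0.  -0.3] w 19.6 q [-0.13  0.53  0.02  1.6  -0.01  1.02  1.79]
```

send_rows --pt "10 -1 -3 5 0" --pt "10 -2.5 -6 10 0" --pt "10 -2.5 -9 16 0" --pt "10 -2.5 -9.5 17.3 0"

```text
clock: 5.65
eef_pos: [595.5, 40.5, 262.3]
tool_rot: [-3.135, -0.003, 1.9]
force: [0.3, 0.6, 0.2]
width: 19.3
```

```bash
python3 -c "
from h import *
to((549.1+47.35,25.7+16.1,176.9+86.6))
for n in('side','top'): cv2.imwrite(f'pics/{n}5.png',ctrl.get_image(n)[:,:,::-1])
f=np.array([.947,.322,0]);n=f*.5+np.array([0,0,.866]);g=ctrl.read_state()['eef_pos']+[0,0,5]
print('tip',proj('side',g-152.6*n),g-152.6*n)
crop('pics/side5.png','pics/bs5.png',235,130,80,95,6)
"
```

```text
shift [ 0.9  1.3 -1.2] turn 0.1 | clock 5.65 tcp [595.5  40.5 262.3] rot [-179.6   -0.2  108.9] F [0.3 0.6 0.2] w 19.3 q [-0.12  0.54  0.02  1.65 -0.01  0.97  1.8 ]
tip [276.816 205.675] [523.909  16.662 135.855]
```

View pics/bs5.png

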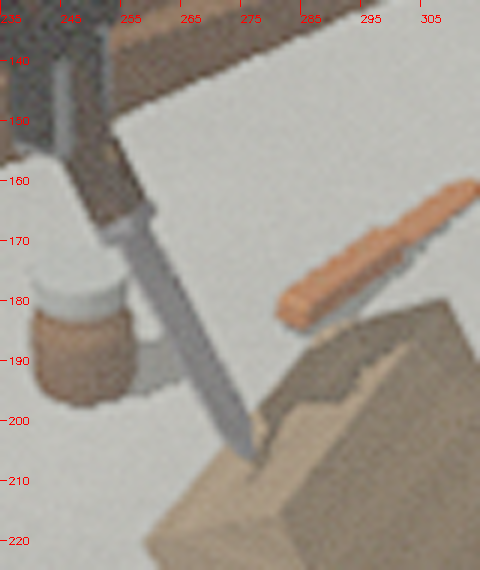

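```bash
python3 -c "
from h import *
f=np.array([.947,.322,0]);uy=np.array([.322,-.947,0]);n=f*.5+np.array([0,0,.866])
N=np.array([516.8,14,132])
a=proj('side',N)
for nm,v in(('f',f),('-uy',-uy),('n',n),('z',np.array([0,0,1]))): print(nm,(proj('side',N+10*v)-a)/10,(proj('top',N+10*v)-proj('top',N))/10)
crop('pics/side0.png','pics/n0.png',262,190,40,40,16)
crop('pics/side5.png','pics/n5.png',262,190,40,40,16)
A=cv2.imread('pics/n0.png');B=cv2.imread('pics/n5.png');C=np.hstack([A,B]);cv2.imwrite('pics/n05.png',cv2.resize(C,None,fx=.62,fy=.62))
"
```

```text
f [-0.405 -0.121] [-0.126 -0.404]
-uy [-0.2    0.241] [-0.406  0.126]
n [-0.199 -0.378] [-0.07  -0.237]
z [ 0.006 -0.367] [-0.008 -0.038]
```

View pics/n05.png

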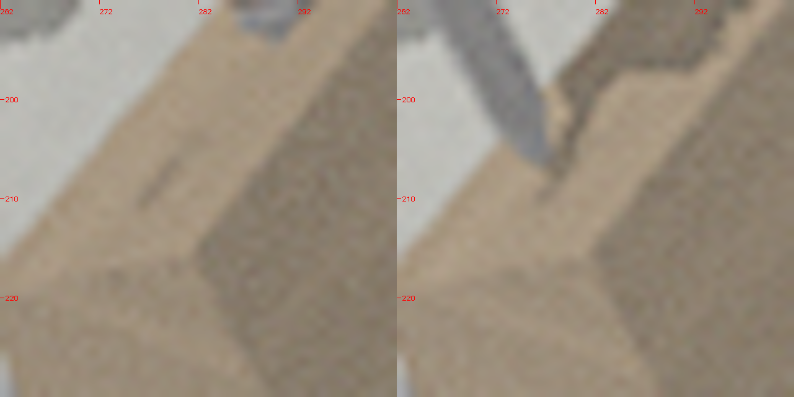

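send_rows --pt "10 0 -1.5 2.6 0" --pt "10 0 -3 5.2 0" --pt "10 0 -4.5 7.8 0" --pt "10 0 -6 10.4 0" --pt "10 0 -6 10.4 0"

```text
clock: 6.25
eef_pos: [589.9, 39.2, 252.2]
tool_rot: [-3.136, -0.004, 1.901]
force: [0.0, 0.9, -0.8]
width: 19.3
```

```bash
python3 -c "
from h import *
to((549.1,25.7,176.9))
for n in('side',): cv2.imwrite(f'pics/{n}6.png',ctrl.get_image(n)[:,:,::-1])
crop('pics/side6.png','pics/n6.png',245,160,60,60,10)
"
```

```text
shift [  0.2 -42.6  75.6] turn 0.1 | clock 6.25 tcp [589.9  39.2 252.2] rot [-179.7   -0.2  108.9] F [ 0.   0.9 -0.8] w 19.3 q [-0.12  0.54  0.01  1.67 -0.01  0.94  1.8 ]
```

View pics/n6.png

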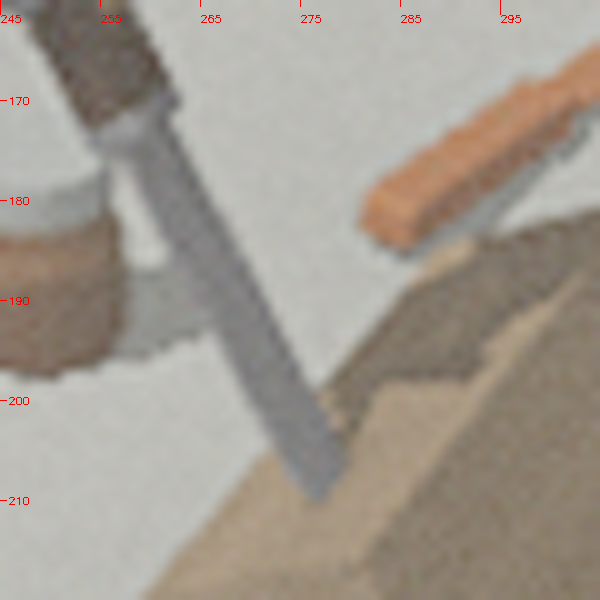

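It entered without force: the blade is cut off along the slot line at (277,208). I'll keep lowering.

send_rows --pt "10 0 -4 7 0" --pt "10 0 -8 14 0" --pt "10 0 -12 21 0" --pt "10 0 -16 28 0" --pt "10 0 -20 35 0"

```text
clock: 6.8
eef_pos: [570.6, 32.7, 216.8]
tool_rot: [-3.136, -0.004, 1.901]
force: [-0.2, 1.0, -1.5]
width: 19.4
```

```bash
python3 -c "
from h import *
to((549.1,25.7,176.9))"
```

```text
shift [  0.2 -22.4  40. ] turn 0.1 | clock 6.8 tcp [570.6  32.7 216.8] rot [-179.7   -0.2  108.9] F [-0.2  1.  -1.5] w 19.4 q [-0.11  0.55  0.01  1.77 -0.01  0.83  1.81]
```

send_rows --pt "10 0 -4 7 0" --pt "10 0 -8 14 0" --pt "10 0 -12 21 0" --pt "10 0 -16 28 0" --pt "10 0 -19 33 0"

```text
clock: 7.3
eef_pos: [551.8, 26.4, 183.2]
tool_rot: [-3.135, -0.004, 1.901]
force: [0.4, -1.6, -0.6]
width: 19.6
```

send_rows --pt "10 0 -1 1.7 0" --pt "10 0 -2 3.5 0" --pt "10 0 -3 5.2 0" --pt "10 0 -4 7 0" --pt "10 0 -4 7 0"

```text
clock: 7.8
eef_pos: [548.3, 25.2, 176.5]
tool_rot: [-3.136, -0.004, 1.901]
force: [-0.2, 0.1, -0.4]
width: 18.9
```

```bash
python3 -c "
from h import *
to((549.1,25.7,176.9))
for n in('side',): cv2.imwrite(f'pics/{n}7.png',ctrl.get_image(n)[:,:,::-1])
crop('pics/side7.png','pics/n7.png',245,150,60,70,8)
"
```

```text
shift [ 0.2  0.9 -0.5] turn 0.1 | clock 7.8 tcp [548.3  25.2 176.5] rot [-179.7   -0.2  108.9] F [-0.2  0.1 -0.4] w 18.9 q [-0.1   0.58  0.01  1.87 -0.01  0.7   1.81]
```

View pics/n7.png

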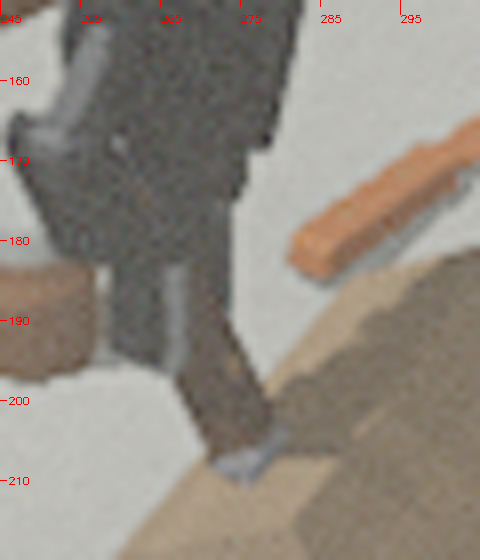

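The handle end is at the block face at (275,208), with no contact force yet. I'll press a little to confirm it is home.

send_rows --pt "10 0 -0.5 0.9 0" --pt "10 0 -1 1.7 0" --pt "10 0 -1.5 2.6 0" --pt "10 0 -1.5 2.6 0"

```text
clock: 8.25
eef_pos: [548.4, 25.3, 176.2]
tool_rot: [-3.14, -0.003, 1.901]
force: [-1.6, 1.5, 14.8]
width: 19.0
```

send_rows --pt "40 0 0 0 0" --pt "70 0 0 0 0" --pt "85 0 0 0 0" --pt "85 0 0 0 0"

```text
clock: 8.65
eef_pos: [548.2, 25.2, 175.8]
tool_rot: [-3.139, -0.003, 1.901]
force: [0.6, 0.1, -0.3]
width: 76.2
```

send_rows --pt "85 0 0 -20 0" --pt "85 0 0 -50 0" --pt "85 0 0 -90 0" --pt "85 0 0 -115 0" --pt "85 0 0 -115 0"

```text
clock: 9.15
eef_pos: [550.7, 25.0, 294.3]
tool_rot: [3.137, -0.002, 1.901]
force: [-0.6, 0.5, -0.2]
width: 85.1
```

```bash
python3 -c "
from h import *
for n in('side',): cv2.imwrite(f'pics/{n}8.png',ctrl.get_image(n)[:,:,::-1])
crop('pics/side8.png','pics/n8.png',235,150,80,80,7)
a,b=np.array([531.6,296.6,0]),np.array([489.3,281.4,0])
m=(a+b)/2; d=(a-b)/np.linalg.norm(a-b); print('handle centre',m,'dir',np.degrees(np.arctan2(d[1],d[0])))
to((510.4,289,200))
"
```

```text
handle centre [510.45 289.     0.  ] dir 19.7652943055704
shift [262.2  48.7  92.9] turn 0.1 | clock 9.2 tcp [549.3  24.9 292.2] rot [179.9  -0.1 108.9] F [-0.6 -1.3  0.3] w 84.9 q [-0.1   0.43  0.01  1.74 -0.01  0.97  1.82]
```

View pics/n8.png

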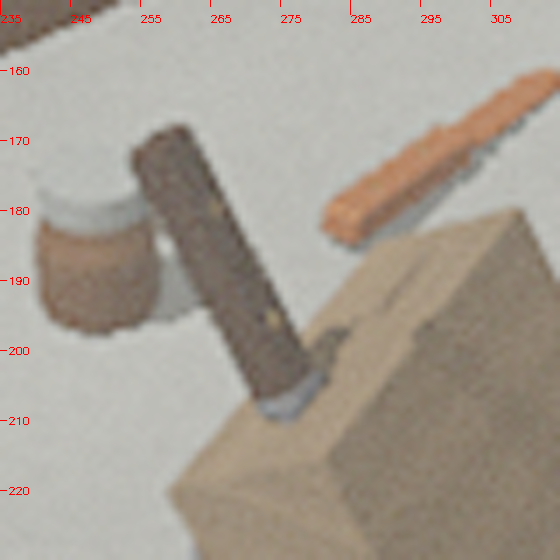

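The knife is home in the narrow slot, with its root at (275,208). The empty wide slot shows at (293.4,191), against a predicted (293.9,191.1). Next is the spatula.

send_rows --pt "85 45 8 0 0" --pt "85 90 16 0 0" --pt "85 135 26 10 0" --pt "85 180 38 40 0" --pt "85 225 48 70 0"

```text
clock: 9.7
eef_pos: [522.0, 246.3, 226.5]
tool_rot: [-3.142, -0.002, 1.901]
force: [1.6, -0.4, -0.6]
width: 84.8
```

```bash
python3 -c "
from h import *
to((517,290.5,150))"
```

```text
shift [43.3  9.7 76.6] turn 0.1 | clock 9.7 tcp [522.  246.3 226.5] rot [-180.    -0.1  108.9] F [ 1.6 -0.4 -0.6] w 84.8 q [-0.48  0.54 -0.02  1.75  0.01  0.85  1.4 ]
```

send_rows --pt "85 25 5 20 0" --pt "85 43 10 45 0" --pt "85 43 10 70 0" --pt "85 43 10 76 0" --pt "85 43 10 76 0"

```text
clock: 10.2
eef_pos: [516.3, 289.0, 148.7]
tool_rot: [-3.137, -0.001, 1.9]
force: [-0.8, -0.2, 0.0]
width: 84.8
```

```bash
python3 -c "
from h import *
to((517,290.5,40))
for n in('side','top'): cv2.imwrite(f'pics/{n}9.png',ctrl.get_image(n)[:,:,::-1])
crop('pics/side9.png','pics/n9.png',130,210,130,140,4)
"
```

```text
shift [  1.1   1.6 108.7] turn 0.1 | clock 10.2 tcp [516.3 289.  148.7] rot [-179.8   -0.1  108.9] F [-0.8 -0.2  0. ] w 84.8 q [-0.55  0.67 -0.02  1.77  0.01  0.71  1.33]
```

View pics/n9.png

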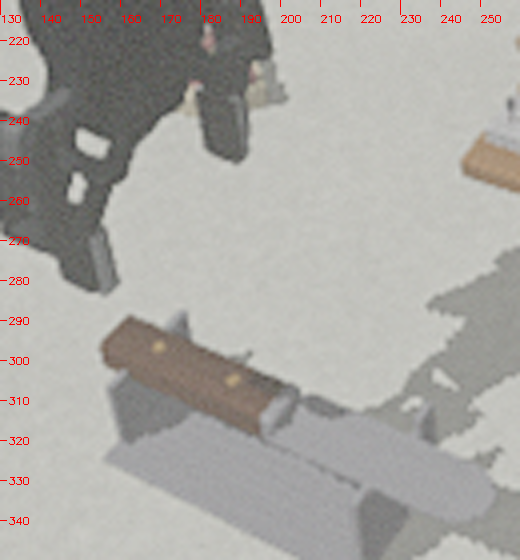

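The fingers, at (155,285) and (188,245), straddle the handle at (178,302). I'll descend.

send_rows --pt "85 1 1 30 0" --pt "85 1 1 60 0" --pt "85 1 1 85 0" --pt "85 1 1 102 0" --pt "85 1 1 108 0"

```text
clock: 10.8
eef_pos: [518.7, 290.5, 42.7]
tool_rot: [-3.141, -0.002, 1.899]
force: [-0.9, -0.5, 0.1]
width: 85.2
```

send_rows --pt "60 0 0 0 0" --pt "40 0 0 0 0" --pt "20 0 0 0 0" --pt "15 0 0 0 0" --pt "15 0 0 0 0"

```text
clock: 11.3
eef_pos: [519.4, 291.0, 43.8]
tool_rot: [3.14, -0.002, 1.898]
force: [-0.3, 0.4, 5.9]
width: 23.3
```

```bash
python3 -c "
from h import *
to((517,290.5,40))
for n in('side',): cv2.imwrite(f'pics/{n}10.png',ctrl.get_image(n)[:,:,::-1])
crop('pics/side10.png','pics/n10.png',130,230,130,130,4)
"
```

```text
shift [ 0.3 -2.4  3.8] turn -0.0 | clock 11.3 tcp [519.4 291.   43.8] rot [179.9  -0.1 108.8] F [-0.3  0.4  5.9] w 23.3 q [-0.55  0.83 -0.01  1.82  0.02  0.5   1.33]
```

View pics/n10.png

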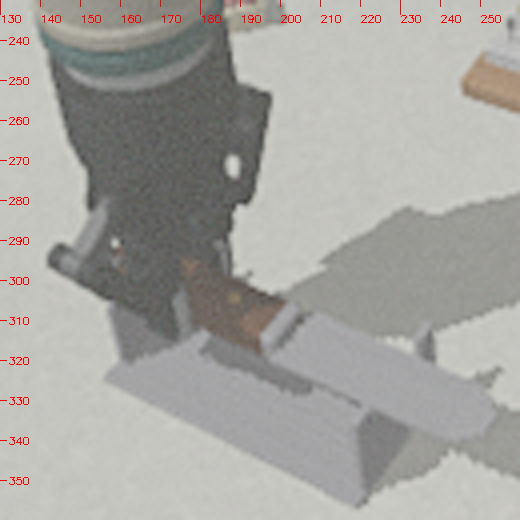

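send_rows --pt "15 0 0 -5 0" --pt "15 0 0 -15 0" --pt "15 0 0 -35 0" --pt "15 0 0 -60 0" --pt "15 0 0 -90 0"

```text
clock: 11.85
eef_pos: [518.7, 290.3, 134.6]
tool_rot: [3.141, -0.002, 1.899]
force: [0.3, 0.3, -0.1]
width: 23.2
```

```bash
python3 -c "
from h import *
f=np.array([.947,.322,0]);uy=np.array([.322,-.947,0])
for n in('side','top'): cv2.imwrite(f'pics/{n}11.png',ctrl.get_image(n)[:,:,::-1])
crop('pics/side11.png','pics/n11.png',120,170,130,130,4)
to(690*f+228.5*uy+[0,0,150])
"
```

```text
shift [-337.1  102.3  -12. ] turn -0.0 | clock 11.95 tcp [521.8 292.1 138.3] rot [179.4  -0.2 108.8] F [ 0.5  0.7 -0.6] w 22.8 q [-0.55  0.68 -0.01  1.78  0.01  0.67  1.33]
```

View pics/n11.png

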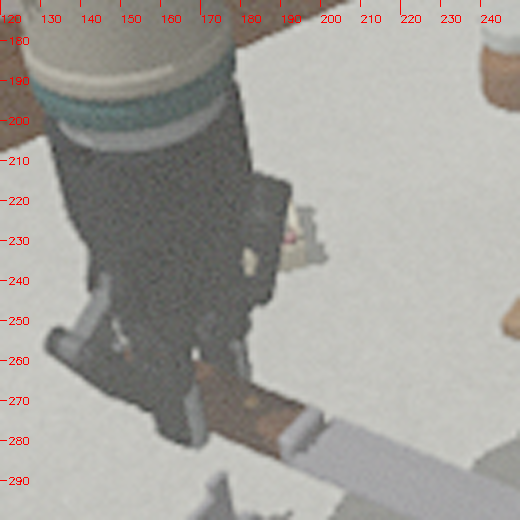

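The spatula is held level in the jaws, with the handle at (187,270). Next I move forward, then across to in front of the wide slot.

send_rows --pt "15 0 30 0 0" --pt "15 0 65 0 0" --pt "15 -10 100 0 0" --pt "15 -45 115 0 0" --pt "15 -85 118 0 0"

```text
clock: 12.45
eef_pos: [662.0, 251.3, 138.3]
tool_rot: [3.131, -0.005, 1.902]
force: [0.1, -0.2, -0.9]
width: 23.1
```

send_rows --pt "15 -40 0 0 0" --pt "15 -80 0 0 0" --pt "15 -120 0 0 0" --pt "15 -160 0 0 0" --pt "15 -200 0 0 0"

```text
clock: 12.95
eef_pos: [726.7, 60.5, 136.5]
tool_rot: [3.132, -0.006, 1.902]
force: [-0.2, 0.3, -0.5]
width: 23.2
```

```bash
python3 -c "
from h import *
f=np.array([.947,.322,0]);uy=np.array([.322,-.947,0])
to(705*f+228.5*uy+[0,0,130])
"
```

```text
shift [-51.9  -2.6   6.2] turn 0.2 | clock 12.95 tcp [726.7  60.5 136.5] rot [179.5  -0.3 109. ] F [-0.2  0.3 -0.5] w 23.2 q [-0.09  0.85 -0.05  1.36  0.04  0.92  1.75]
```

send_rows --pt "15 -25 0 10 0" --pt "15 -45 0 22 0" --pt "15 -51.5 0 34 0" --pt "15 -51.5 0 44 0" --pt "15 -51.5 0 46 0"

```text
clock: 13.45
eef_pos: [742.0, 15.1, 87.8]
tool_rot: [3.136, -0.009, 1.904]
force: [-0.8, -0.6, -1.3]
width: 22.7
```

```bash
python3 -c "
from h import *
f=np.array([.947,.322,0]);uy=np.array([.322,-.947,0])
to(680*f+228*uy+[0,0,90])
for n in('side','top'): cv2.imwrite(f'pics/{n}12.png',ctrl.get_image(n)[:,:,::-1])
crop('pics/side12.png','pics/n12.png',210,120,130,130,5)
crop('pics/top12.png','pics/t12.png',240,110,110,110,5)
"
```

```text
shift [ -3.3 -27.2  -2.4] turn 0.3 | clock 13.45 tcp [742.   15.1  87.8] rot [179.7  -0.5 109.1] F [-0.8 -0.6 -1.3] w 22.7 q [-0.03  0.93 -0.06  1.34  0.04  0.87  1.82]
```

View pics/n12.png

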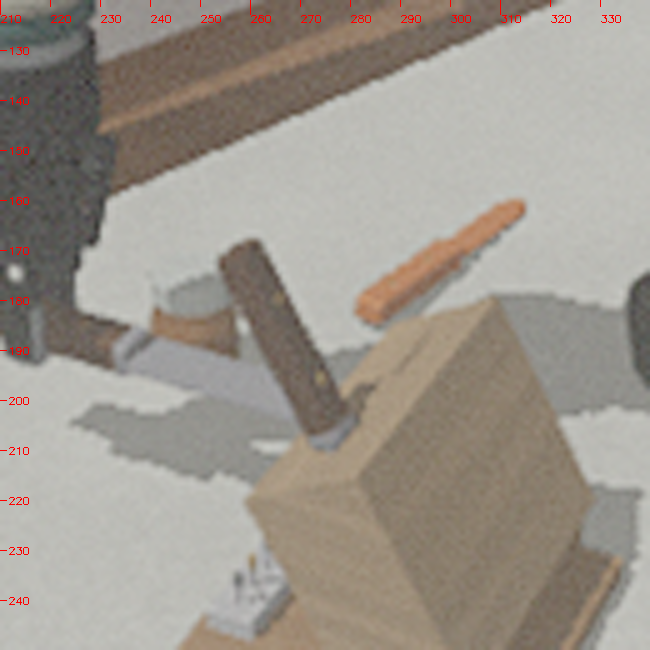

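View pics/t12.png

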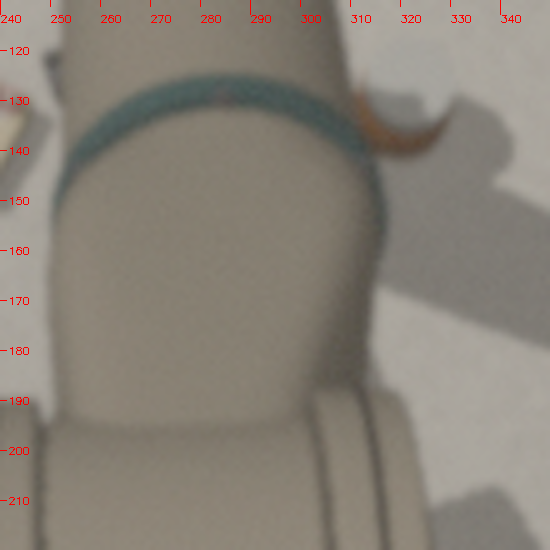

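In the side view the blade reaches from (235,190) towards the block's front behind the knife handle, and is level. I'll creep back until the tip touches the overhanging front face.

send_rows --pt "15 -2 -6 0 0.3" --pt "15 -3.3 -12 0 0.3" --pt "15 -3.3 -17 0 0.3" --pt "15 -3.3 -21 0 0.3" --pt "15 -3.3 -21 0 0.3"

```text
clock: 14.05
eef_pos: [723.8, 4.7, 89.7]
tool_rot: [3.133, -0.008, 1.899]
force: [0.4, -1.1, -1.5]
width: 23.0
```

send_rows --pt "15 0 -2 0 0" --pt "15 0 -4 0 0" --pt "15 0 -6 0 0" --pt "15 0 -8 0 0"

```text
clock: 14.45
eef_pos: [716.1, 2.1, 89.6]
tool_rot: [3.133, -0.008, 1.899]
force: [2.1, 1.4, -1.7]
width: 23.1
```

```bash
python3 -c "
from h import *
f=np.array([.947,.322,0]);uy=np.array([.322,-.947,0])
to(680*f+228*uy+[0,0,90]);print(f@ctrl.read_state()['eef_pos'])
"
```

```text
shift [ 0.5  1.5 -0.4] turn 0.0 | clock 14.45 tcp [716.1   2.1  89.6] rot [179.5  -0.4 108.8] F [ 2.1  1.4 -1.7] w 23.1 q [-0.01  0.89 -0.06  1.43  0.05  0.81  1.82]
678.8535274445505
```

send_rows --pt "15 0 -3 0 0" --pt "15 0 -4 -5 0" --pt "15 0 -5 -10 0" --pt "15 0 -5.5 -15 0" --pt "15 0 -6 -20 0"

```text
clock: 14.95
eef_pos: [713.3, 1.7, 110.5]
tool_rot: [3.126, -0.008, 1.9]
force: [5.1, 0.8, -3.9]
width: 23.3
```

```bash
python3 -c "
from h import *
for n in('side',): cv2.imwrite(f'pics/{n}13.png',ctrl.get_image(n)[:,:,::-1])
to((716,2,89.6))
crop('pics/side13.png','pics/n13.png',200,120,130,130,5)
"
```

```text
shift [-0.7  2.4 21.7] turn 0.0 | clock 15.0 tcp [713.3   1.6 111.3] rot [179.1  -0.4 108.8] F [ 6.   2.6 -2.9] w 22.7 q [-0.01  0.86 -0.06  1.44  0.04  0.83  1.83]
```

View pics/n13.png

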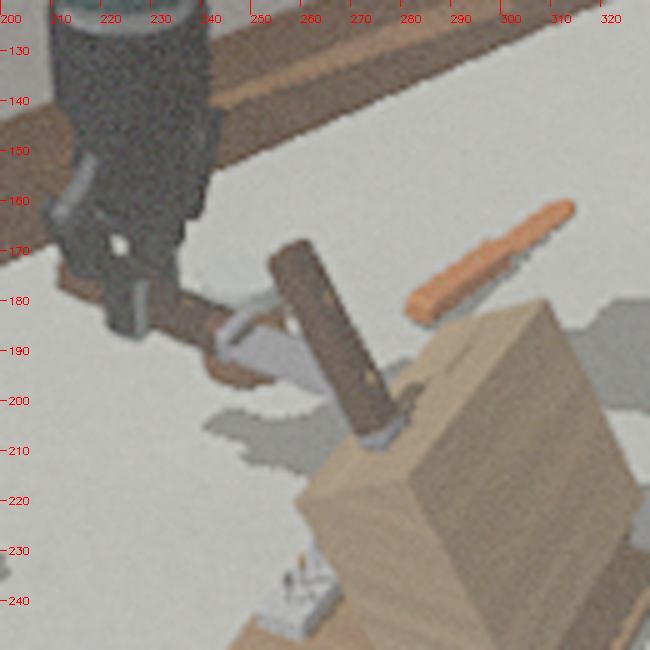

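It pivots easily, with about 6 N on the wrist and the handle end now rising. I'll continue the arc about the tip.

send_rows --pt "15 0 -1.5 -7 0" --pt "15 0 -3 -14 0" --pt "15 0 -4.5 -21 0" --pt "15 0 -6.5 -28 0" --pt "15 0 -9 -35 0"

```text
clock: 15.5
eef_pos: [704.3, -1.6, 146.8]
tool_rot: [3.125, -0.008, 1.899]
force: [4.0, 2.3, -4.1]
width: 22.8
```

send_rows --pt "15 0 -2.5 -7 0" --pt "15 0 -5 -14 0" --pt "15 0 -8 -21 0" --pt "15 0 -11.5 -28 0" --pt "15 0 -15 -34 0"

```text
clock: 16.0
eef_pos: [689.3, -7.2, 181.2]
tool_rot: [3.125, -0.007, 1.899]
force: [1.8, 0.7, -3.4]
width: 22.7
```

```bash
python3 -c "
from h import *
for n in('side',): cv2.imwrite(f'pics/{n}14.png',ctrl.get_image(n)[:,:,::-1])
to((716,2,89.6))
crop('pics/side14.png','pics/n14.png',200,110,130,130,5)
"
```

```text
shift [-0.4 26.9 93.1] turn -0.0 | clock 16.05 tcp [689.2  -7.4 182.2] rot [179.   -0.4 108.8] F [ 1.6  0.8 -3.1] w 22.9 q [ 0.01  0.74 -0.06  1.47  0.04  0.91  1.84]
```

View pics/n14.png

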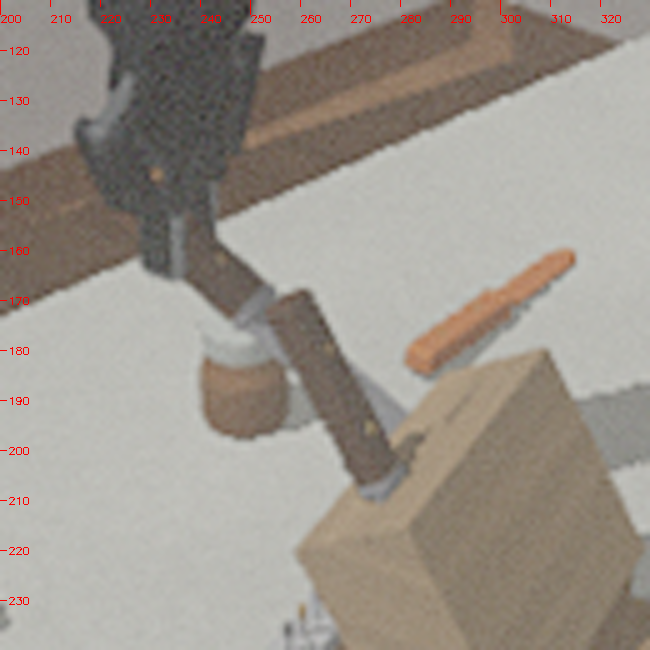

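send_rows --pt "15 0 -4 -6 0" --pt "15 0 -8.5 -11.5 0" --pt "15 0 -13 -17 0" --pt "15 0 -18 -22 0" --pt "15 0 -23 -27.5 0"

```text
clock: 16.55
eef_pos: [666.5, -15.3, 209.7]
tool_rot: [3.125, -0.007, 1.899]
force: [1.4, 1.2, -3.3]
width: 22.7
```

send_rows --pt "15 0 -5 -5 0" --pt "15 0 -11 -10 0" --pt "15 0 -17 -15 0" --pt "15 0 -23 -19.5 0" --pt "15 0 -28 -23 0"

```text
clock: 17.05
eef_pos: [639.1, -24.9, 232.6]
tool_rot: [3.125, -0.007, 1.899]
force: [2.8, 1.5, -4.5]
width: 22.7
```

```bash
python3 -c "
from h import *
for n in('side',): cv2.imwrite(f'pics/{n}15.png',ctrl.get_image(n)[:,:,::-1])
to((716,2,89.6)); print(np.array([.947,.322,0])@ctrl.read_state()['eef_pos'])
crop('pics/side15.png','pics/n15.png',210,90,130,140,5)
"
```

```text
shift [ -0.1  79.7 144.8] turn -0.0 | clock 17.1 tcp [638.6 -25.2 233.1] rot [179.1  -0.4 108.8] F [ 0.1  0.6 -3.8] w 22.8 q [ 0.04  0.62 -0.07  1.57  0.03  0.94  1.87]
596.6035147905452
```

View pics/n15.png

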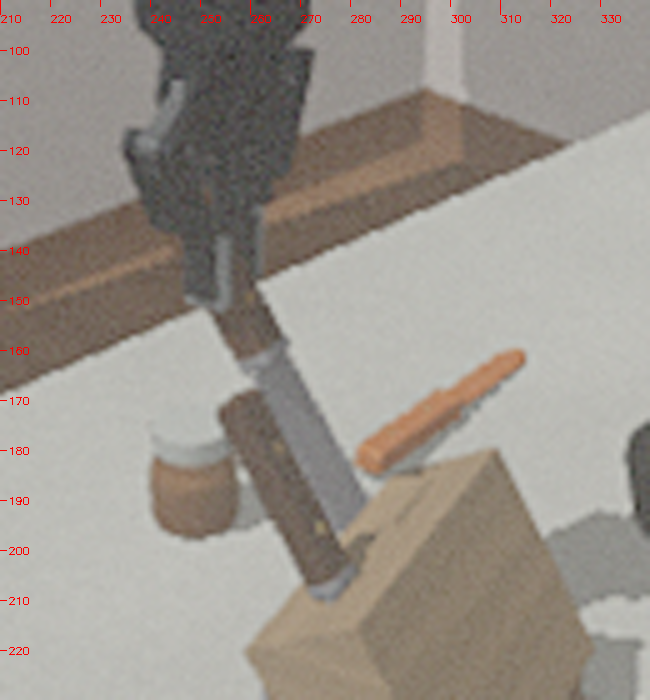

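```bash
python3 -c "
from h import *
f=np.array([.947,.322,0]);uy=np.array([.322,-.947,0])
g=ctrl.read_state()['eef_pos']+[0,0,5]
for a in(20,25,30,35,40):
    n=f*np.sin(np.radians(a))+np.array([0,0,np.cos(np.radians(a))])
    A=proj('side',g-65*n+16*uy);B=proj('side',g-130*n+16*uy);print(a,A,B,(B-A)[0]/(B-A)[1])
crop('pics/side15.png','pics/n15b.png',245,150,50,60,10)
"
```

```text
20 [266.853 163.315] [275.019 187.063] 0.3438548568875655
25 [268.8   163.022] [278.865 186.648] 0.426036864173452
30 [270.681 162.541] [282.614 185.874] 0.511418767424378
35 [272.484 161.874] [286.239 184.739] 0.6015882430968209
40 [274.193 161.023] [289.713 183.243] 0.698473951523052
```

View pics/n15b.png

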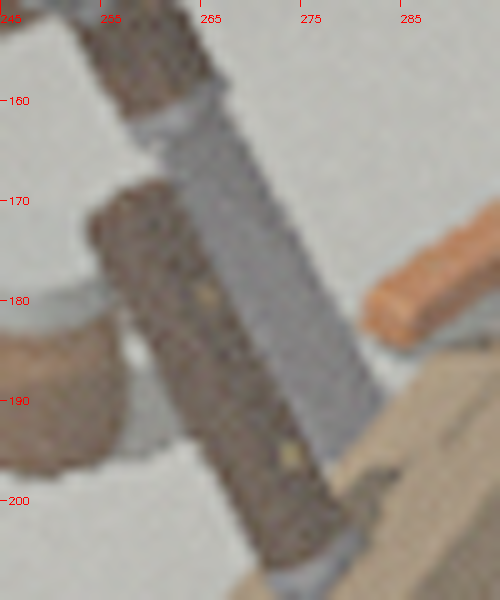

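The blade's right edge slope is 0.537, which puts it about 31.5° from vertical. I'll push slightly more so that it lies flush with the face at 30°.

send_rows --pt "15 0 -1.5 -0.5 0" --pt "15 0 -3 -1 0" --pt "15 0 -4.5 -2 0" --pt "15 0 -5.5 -2.5 0" --pt "15 0 -5.5 -2.5 0"

```text
clock: 17.6
eef_pos: [633.9, -26.9, 235.8]
tool_rot: [3.124, -0.007, 1.898]
force: [4.3, 1.0, -1.9]
width: 22.9
```

```bash
python3 -c "
from h import *
for n in('side',): cv2.imwrite(f'pics/{n}16.png',ctrl.get_image(n)[:,:,::-1])
s=ctrl.read_state();to((716,2,89.6)); print(np.array([.947,.322,0])@s['eef_pos'])
crop('pics/side16.png','pics/n16.png',245,150,50,60,10)
"
```

```text
shift [ -0.1  84.5 147.6] turn -0.0 | clock 17.65 tcp [633.9 -26.8 235.7] rot [179.   -0.4 108.8] F [ 4.1  1.6 -1.3] w 23.2 q [ 0.05  0.61 -0.07  1.59  0.03  0.93  1.87]
591.6359566134433
```

View pics/n16.png

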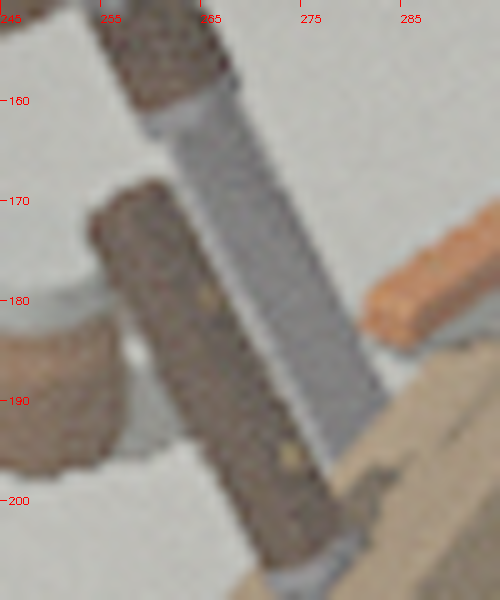

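The slope is now 0.507, so the angle is about 29.7°. The blade lies against the front face, 31 + 1.25 mm from the slot's mid-plane. I'll back off, raise it along the slot axis, and shift back over the wide mouth.

send_rows --pt "15 0 1.3 0.7 0" --pt "15 0 6 -7.5 0" --pt "15 0 11 -16 0" --pt "15 0 16 -25 0" --pt "15 0 21.3 -34 0"

```text
clock: 18.15
eef_pos: [653.3, -20.7, 271.2]
tool_rot: [3.126, -0.007, 1.898]
force: [-0.5, -0.4, -1.0]
width: 23.0
```

```bash
python3 -c "
from h import *
f=np.array([.947,.322,0]);uy=np.array([.322,-.947,0])
to(f*(591.6-7.9)+228*uy+[0,0,235.7+50.8])"
```

```text
shift [  2.  -27.8 -15.8] turn -0.1 | clock 18.15 tcp [653.3 -20.7 271.2] rot [179.1  -0.4 108.7] F [-0.5 -0.4 -1. ] w 23.0 q [ 0.03  0.6  -0.07  1.49  0.03  1.04  1.86]
```

send_rows --pt "15 1 -7 -4 0" --pt "15 2 -14 -8 0" --pt "15 2 -21 -12 0" --pt "15 2 -27.8 -15.8 0" --pt "15 2 -27.8 -15.8 0"

```text
clock: 18.65
eef_pos: [625.1, -28.9, 287.3]
tool_rot: [3.126, -0.006, 1.897]
force: [-0.4, -0.6, -1.5]
width: 23.1
```

```bash
python3 -c "
from h import *
f=np.array([.947,.322,0]);uy=np.array([.322,-.947,0])
for n in('side','top'): cv2.imwrite(f'pics/{n}17.png',ctrl.get_image(n)[:,:,::-1])
to(f*(591.6-7.9)+228*uy+[0,0,235.7+50.8])
crop('pics/side17.png','pics/n17.png',260,140,55,65,10)
"
```

```text
shift [0.2 0.2 0.2] turn -0.1 | clock 18.75 tcp [626.  -28.2 286.7] rot [179.1  -0.4 108.7] F [-0.1  0.1 -1.2] w 23.0 q [ 0.05  0.55 -0.07  1.55  0.03  1.04  1.87]
```

View pics/n17.png

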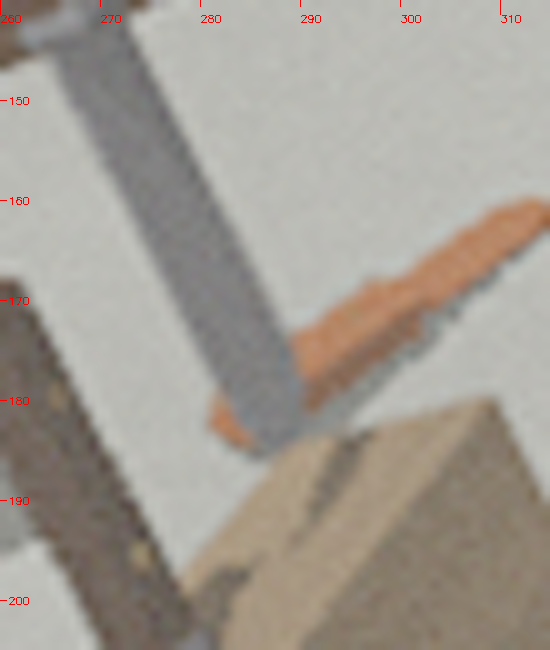

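The tip is at (288,183.5), above the slot centre (293.4,191), and the path along the axis is nearly on it. I'll lower 10 mm and look again.

send_rows --pt "15 0 -1.5 2.6 0" --pt "15 0 -3 5.2 0" --pt "15 0 -5 8.7 0" --pt "15 0 -5 8.7 0"

```text
clock: 19.15
eef_pos: [620.7, -29.8, 277.0]
tool_rot: [3.127, -0.007, 1.898]
force: [-0.1, 0.4, -0.5]
width: 22.8
```

```bash
python3 -c "
from h import *
f=np.array([.947,.322,0]);uy=np.array([.322,-.947,0])
for n in('side','top'): cv2.imwrite(f'pics/{n}18.png',ctrl.get_image(n)[:,:,::-1])
to(f*(591.6-7.9-5)+228*uy+[0,0,235.7+50.8-8.7])
crop('pics/side18.png','pics/n18.png',265,150,45,50,12)
"
```

```text
shift [ 0.1  0.2 -0.1] turn -0.1 | clock 19.25 tcp [621.3 -29.7 277.7] rot [179.1  -0.4 108.7] F [ 0.1  0.7 -1.2] w 22.9 q [ 0.05  0.55 -0.07  1.57  0.03  1.01  1.88]
```

View pics/n18.png

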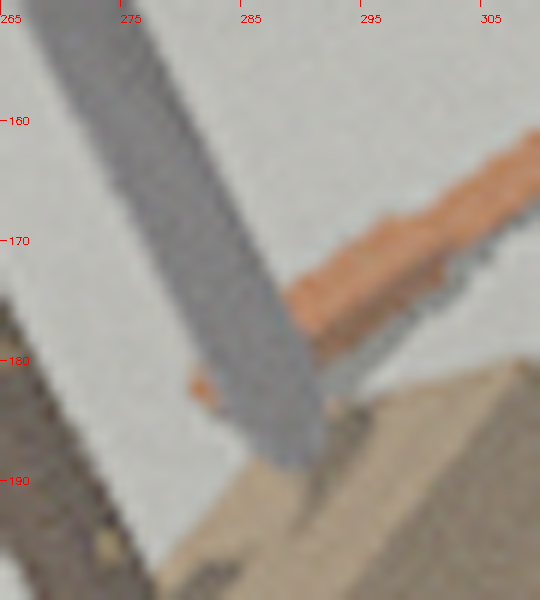

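send_rows --pt "15 -0.5 -0.9 -0.5 0" --pt "15 -0.5 -2.4 2.1 0" --pt "15 -0.5 -3.9 4.7 0" --pt "15 -0.5 -5.4 7.3 0" --pt "15 -0.5 -5.4 7.3 0"

```text
clock: 19.75
eef_pos: [616.1, -31.9, 269.8]
tool_rot: [3.127, -0.007, 1.898]
force: [-0.4, -1.2, -0.2]
width: 23.0
```

send_rows --pt "15 0 -1 1.7 0" --pt "15 0 -2 3.5 0" --pt "15 0 -3 5.2 0" --pt "15 0 -3 5.2 0"

```text
clock: 20.15
eef_pos: [613.1, -32.8, 264.3]
tool_rot: [3.127, -0.007, 1.897]
force: [-0.3, -0.0, -1.2]
width: 23.2
```

```bash
python3 -c "
from h import *
f=np.array([.947,.322,0]);uy=np.array([.322,-.947,0])
for n in('side',): cv2.imwrite(f'pics/{n}19.png',ctrl.get_image(n)[:,:,::-1])
to(f*(591.6-7.9-5)+228*uy+[0,0,235.7+50.8-8.7])
crop('pics/side19.png','pics/n19.png',265,150,45,50,12)
"
```

```text
shift [  0.5   9.  -13.3] turn -0.1 | clock 20.2 tcp [613.2 -32.8 264.4] rot [179.1  -0.4 108.7] F [ 0.5  0.4 -1.3] w 22.7 q [ 0.06  0.55 -0.07  1.61  0.03  0.97  1.88]
```

View pics/n19.png

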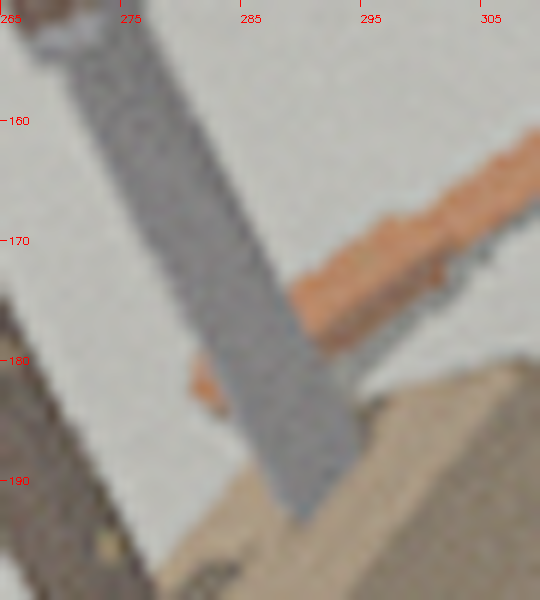

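The blade end is now cut straight along the slot line, (290,193) to (295,186.5), with no force, so it has entered. I'll continue down.

send_rows --pt "15 0 -2 3.5 0" --pt "15 0 -4 7 0" --pt "15 0 -6 10.4 0" --pt "15 0 -8 13.9 0" --pt "15 0 -10 17.3 0"

```text
clock: 20.7
eef_pos: [603.7, -35.9, 246.6]
tool_rot: [3.127, -0.007, 1.897]
force: [-0.1, -0.2, -1.4]
width: 23.1
```

send_rows --pt "15 0 -2 3.5 0" --pt "15 0 -4 7 0" --pt "15 0 -6 10.4 0" --pt "15 0 -8 13.9 0" --pt "15 0 -10 17.3 0"

```text
clock: 21.2
eef_pos: [594.2, -38.9, 228.9]
tool_rot: [3.127, -0.007, 1.898]
force: [-0.6, -0.1, -1.2]
width: 23.1
```

```bash
python3 -c "
from h import *
for n in('side',): cv2.imwrite(f'pics/{n}20.png',ctrl.get_image(n)[:,:,::-1])
to((613.2,-32.8,264.4))
crop('pics/side20.png','pics/n20.png',245,130,70,70,8)
"
```

```text
shift [ -0.1  21.1 -35.9] turn -0.1 | clock 21.25 tcp [593.6 -39.1 228.3] rot [179.2  -0.4 108.7] F [ 0.1 -0.5 -0.8] w 22.9 q [ 0.07  0.56 -0.07  1.7   0.03  0.87  1.89]
```

View pics/n20.png

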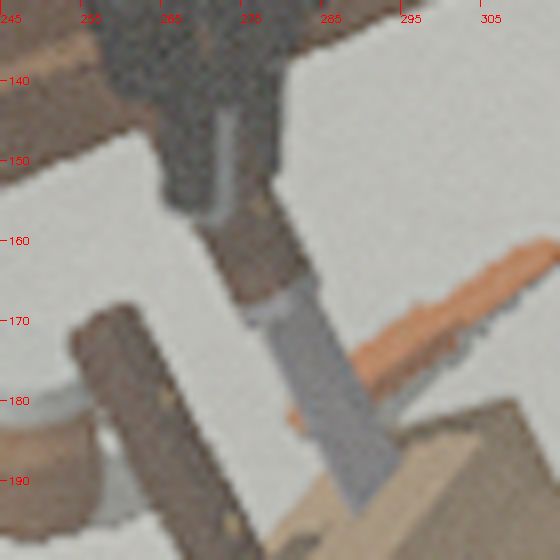

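send_rows --pt "15 0 -2 3.5 0" --pt "15 0 -4 7 0" --pt "15 0 -6 10.4 0" --pt "15 0 -8 13.9 0" --pt "15 0 -10 17.3 0"

```text
clock: 21.75
eef_pos: [584.1, -42.2, 210.5]
tool_rot: [3.128, -0.007, 1.897]
force: [-0.1, -0.4, -0.7]
width: 22.8
```

send_rows --pt "15 0 -2 3.5 0" --pt "15 0 -4 7 0" --pt "15 0 -6 10.4 0" --pt "15 0 -8 13.9 0" --pt "15 0 -10 17.3 0"

```text
clock: 22.25
eef_pos: [574.6, -45.3, 192.8]
tool_rot: [3.128, -0.007, 1.897]
force: [0.5, 1.2, -1.3]
width: 22.8
```

send_rows --pt "15 0 -1 1.7 0" --pt "15 0 -2 3.5 0" --pt "15 0 -3 5.2 0" --pt "15 0 -4 7 0"

```text
clock: 22.65
eef_pos: [571.0, -46.5, 185.7]
tool_rot: [3.128, -0.007, 1.897]
force: [0.6, 0.4, -1.5]
width: 23.3
```

```bash
python3 -c "
from h import *
for n in('side',): cv2.imwrite(f'pics/{n}21.png',ctrl.get_image(n)[:,:,::-1])
to((613.2,-32.8,264.4))
crop('pics/side21.png','pics/n21.png',250,145,60,65,9)
"
```

```text
shift [ -0.1  45.8 -78.4] turn -0.1 | clock 22.7 tcp [570.6 -46.5 185.4] rot [179.3  -0.4 108.7] F [-1.1 -0.2 -1.3] w 23.4 q [ 0.08  0.59 -0.07  1.81  0.04  0.74  1.9 ]
```

View pics/n21.png

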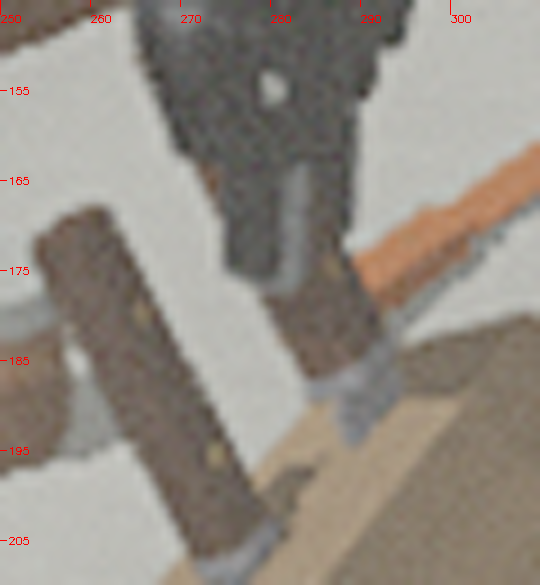

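About 10 mm remains. I'll go on slowly until the handle end meets the block.

send_rows --pt "15 0 -1 1.7 0" --pt "15 0 -2 3.5 0" --pt "15 0 -3 5.2 0" --pt "15 0 -4 7 0"

```text
clock: 23.1
eef_pos: [566.8, -47.8, 178.2]
tool_rot: [3.129, -0.008, 1.897]
force: [-0.3, -0.2, -1.8]
width: 23.1
```

send_rows --pt "15 0 -0.5 0.9 0" --pt "15 0 -1 1.7 0" --pt "15 0 -1.5 2.6 0" --pt "15 0 -2 3.5 0"

```text
clock: 23.5
eef_pos: [566.9, -47.7, 176.9]
tool_rot: [3.124, -0.007, 1.898]
force: [-0.6, 2.0, 15.9]
width: 22.8
```

```bash
python3 -c "
from h import *
for n in('side',): cv2.imwrite(f'pics/{n}22.png',ctrl.get_image(n)[:,:,::-1])
to((613.2,-32.8,264.4))
crop('pics/side22.png','pics/n22.png',250,145,60,65,9)
"
```

```text
shift [ -0.1  50.1 -86.7] turn -0.1 | clock 23.55 tcp [567.  -47.7 176.8] rot [179.   -0.4 108.7] F [0.3 1.8 9.9] w 23.2 q [ 0.09  0.59 -0.07  1.83  0.04  0.71  1.9 ]
```

View pics/n22.png

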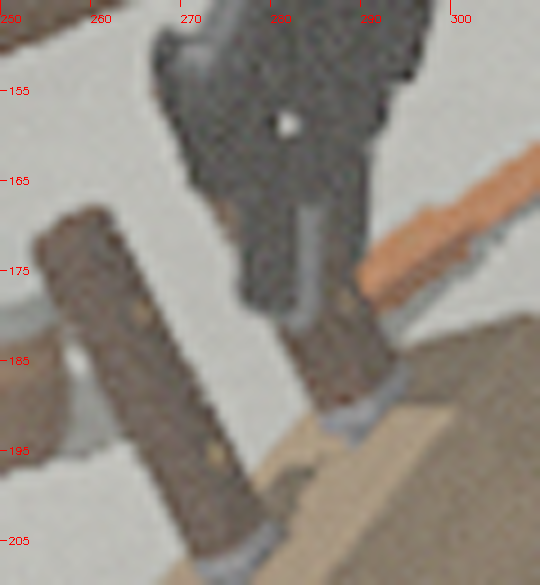

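The ferrule sits on the block at (290,192), the same way as the knife's. I'll release with the fingers opened to 60 so they clear the knife, then retreat.

send_rows --pt "35 0 0 0 0" --pt "55 0 0 0 0" --pt "58 0 0 0 0" --pt "58 0 0 0 0"

```text
clock: 23.95
eef_pos: [566.7, -47.8, 176.5]
tool_rot: [3.125, -0.007, 1.898]
force: [-0.5, 0.2, 0.0]
width: 58.2
```

send_rows --pt "58 0 0 -15 0" --pt "58 0 0 -40 0" --pt "58 0 0 -80 0" --pt "58 0 0 -120 0" --pt "58 0 0 -150 0"

```text
clock: 24.45
eef_pos: [564.9, -49.7, 328.8]
tool_rot: [3.123, -0.006, 1.897]
force: [1.4, 0.3, -0.3]
width: 58.0
```

send_rows --pt "58 40 0 -10 0" --pt "58 85 0 -10 0" --pt "58 130 0 -10 0" --pt "58 175 0 -10 0" --pt "58 220 0 -10 0"

```text
clock: 24.95
eef_pos: [493.3, 159.9, 340.0]
tool_rot: [3.123, -0.006, 1.897]
force: [0.7, 0.6, -0.0]
width: 57.8
```

send_rows --pt "58 40 -20 0 0" --pt "58 80 -40 0 0" --pt "58 100 -60 0 0" --pt "58 100 -60 0 0"

```text
clock: 25.35
eef_pos: [400.5, 237.9, 339.4]
tool_rot: [3.125, -0.007, 1.904]
force: [0.6, -0.8, -0.2]
width: 57.6
```

```bash
python3 -c "
from h import *
for n in('side','top'): cv2.imwrite(f'pics/{n}23.png',ctrl.get_image(n)[:,:,::-1])
to((613.2,-32.8,264.4))
crop('pics/side23.png','pics/n23.png',240,130,80,100,6)
crop('pics/top23.png','pics/t23.png',240,160,100,100,6)
"
```

```text
shift [-321.4  110.2   75.5] turn -0.0 | clock 25.45 tcp [404.3 235.3 339.5] rot [178.9  -0.3 108.8] F [ 0.7 -0.   0.2] w 57.6 q [-0.44  0.25 -0.18  1.88  0.06  1.    1.25]
```

View pics/n23.png

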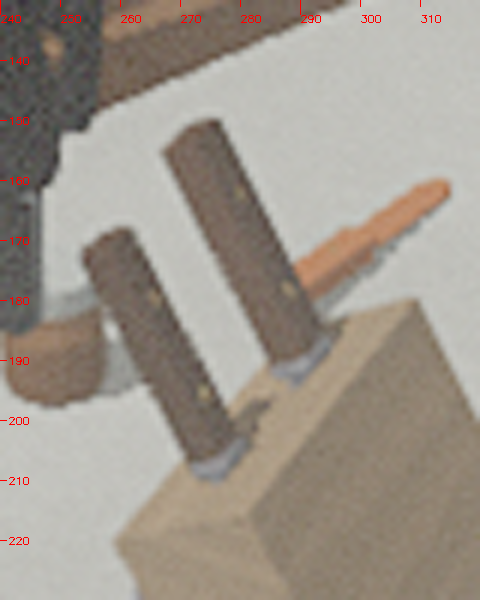

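View pics/t23.png

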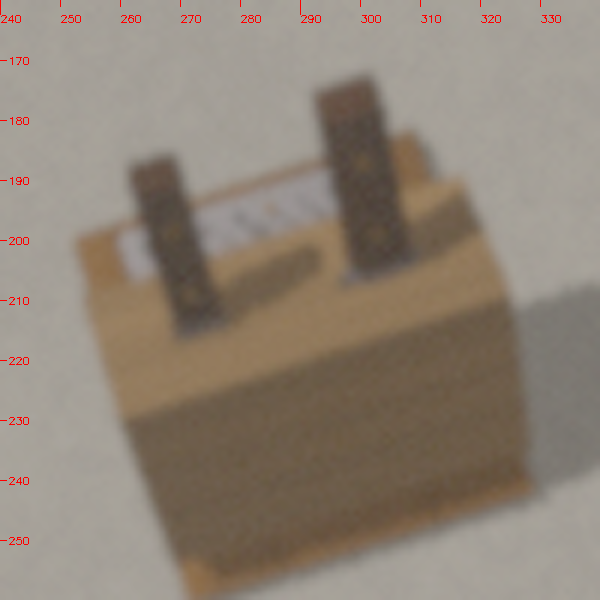

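View pics/top23.png

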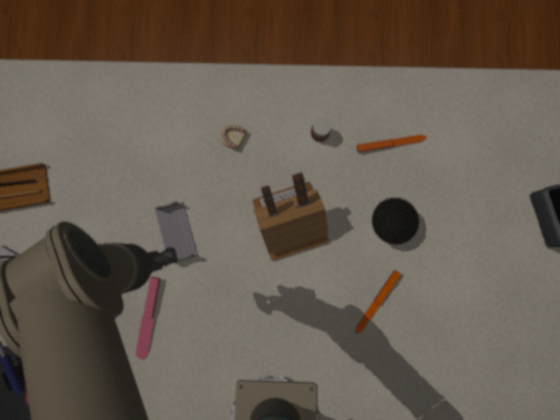

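```bash
python3 -c "
from h import *
for nm,a,b in(('spat end',(297.8,174.7),(272.5,152.3)),('knife end',(265.7,188),(258,170.5)),('spat root',(303.3,205),(289.5,191)),('knife root',(273,214.3),(275.5,208))):
    print(nm,*tri(a,b))
f=np.array([.947,.322,0]);uy=np.array([.322,-.947,0]);n=f*.5+np.array([0,0,.866])
N=np.array([516.8,14,132]);print('expected',N+75*uy+105*n,N+98*n)
for i in('jar',(310,118,335,145)),('cast',(218,120,250,152)),('bowl',(365,190,428,250)):
    x0,y0,x1,y1=i[1];a=cv2.imread('pics/top0.png')[y0:y1,x0:x1].astype(int);b=cv2.imread('pics/top23.png')[y0:y1,x0:x1].astype(int)
    print(i[0],cv2.phaseCorrelate(a.mean(2),b.mean(2)))
"
```

```text
spat end [595.906 -38.336 220.505] 2.5126595819295034
knife end [567.173  31.327 213.55 ] 0.056579679258365406
spat root [544.674 -52.231 132.289] 8.774990362942921
knife root [520.602  18.381 131.555] 8.015611847203553
expected [590.667 -40.12  222.93 ] [563.203  29.778 216.868]
jar ((0.6291875930709487, 0.5654199584396284), 0.9913842909384993)
cast ((-0.04128866440379397, -0.07936864886747941), 0.9826205053325717)
bowl ((0.05772108718782931, -0.1504212370926652), 1.057616859492221)
```

```bash
python3 -c "
from cell import ctrl
print(ctrl.finish_job())"
```

```text
the job is handed in; nothing more can be done
None
```

The knife is in the narrow slot and the spatula is in the wide slot, both released. I handed the job in at about 25 s; `finish_job()` reports no verdict.

**How it was done**
- **Knife:** I gripped its handle in the wide slot, drew it out along the slot axis, and moved it about 68 mm across. I then lowered it into the narrow slot until the handle stopped on the block at about 15 N.
- **Spatula:** I lifted it level from the rest. The tool cannot tilt, so I pivoted the spatula in the jaws by pressing its tip against the block's overhanging front face, until the blade matched the 30° lean. I then moved it over the wide mouth and pushed it home, also with about 15 N at the stop.

**Last checks**
- **Seating:** Both handle ends sit on the block in the two final views. The triangulated handle ends are 5–6 mm from where I expected them, both off in nearly the same direction, which I put down to calibration and pixel error.
- **Weak point:** The triangulated blade-root points had ray gaps of 8–9 mm, because the roots are partly hidden. They came out at the right height, but I could not use them to confirm the 7 mm limit.
- **Bystanders:** The jar's picture shifted by under 1 pixel (about 2 mm), and the cast and bowl by less than 0.2 pixel.
- **Robot:** The arm stood clear of everything. The highest wrist force I saw was about 16 N.

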